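# Put the scale's check weights back in their case by size

### The job

The scale has been checked: put the four brass check weights back into the wooden case, lined up in order of size, each upright and fully down in the socket cut for it. Set them down gently, without dropping any, and leave the kitchen timer and the probe thermometer where they lie.

Things in the scene. Friction and masses are not known exactly. Their poses are not given: they have to be found in the camera images.
- weight_50: The smallest of four round brass check weights (about 50 g), loose on the table. Body 22 mm wide, 13 mm high; on it a neck 9 mm wide, 5 mm high, then a round knob 14 mm wide, 15 mm high; 33 mm high in all. Grip the knob from above, fingertips about 3 mm over the body's top. Origin: centre of the underside; z up its axis; yaw means nothing.
- weight_100: The second smallest of four round brass check weights (about 100 g), loose on the table. Body 36 mm wide, 10 mm high; on it a neck 11 mm wide, 5 mm high, then a round knob 16 mm wide, 15 mm high; 30 mm high in all. Grip the knob from above, fingertips about 3 mm over the body's top. Origin: centre of the underside; z up its axis; yaw means nothing.
- weight_200: The second largest of four round brass check weights (about 200 g), loose on the table. Body 50 mm wide, 10 mm high; on it a neck 13 mm wide, 5 mm high, then a round knob 18 mm wide, 15 mm high; 30 mm high in all. Grip the knob from above, fingertips about 3 mm over the body's top. Origin: centre of the underside; z up its axis; yaw means nothing.
- weight_500: The largest of four round brass check weights (about 500 g), loose on the table. Body 64 mm wide, 18 mm high; on it a neck 17 mm wide, 5 mm high, then a round knob 22 mm wide, 15 mm high; 38 mm high in all. Grip the knob from above, fingertips about 3 mm over the body's top. Origin: centre of the underside; z up its axis; yaw means nothing.
- seat_50: Blue felt floor of the socket for weight_50, narrowest, at one end of the row, in a wooden case base (276 x 102 x 22 mm, fixed, any yaw; four sockets graded along its length). Socket 34 mm wide, 8 mm deep, 6 mm of room round the weight. Origin: centre of the felt's top, 14 mm above the table; z up; y along the row to the wide end; -108 mm along y from the case centre.
- seat_100: Blue felt floor of the socket for weight_100, next to the narrowest, in a wooden case base (276 x 102 x 22 mm, fixed, any yaw; four sockets graded along its length). Socket 48 mm wide, 8 mm deep, 6 mm of room round the weight. Origin: centre of the felt's top, 14 mm above the table; z up; y along the row to the wide end; -57 mm along y from the case centre.
- seat_200: Blue felt floor of the socket for weight_200, next to the widest, in a wooden case base (276 x 102 x 22 mm, fixed, any yaw; four sockets graded along its length). Socket 62 mm wide, 8 mm deep, 6 mm of room round the weight. Origin: centre of the felt's top, 14 mm above the table; z up; y along the row to the wide end; 8 mm along y from the case centre.
- seat_500: Blue felt floor of the socket for weight_500, widest, at the other end of the row, in a wooden case base (276 x 102 x 22 mm, fixed, any yaw; four sockets graded along its length). Socket 76 mm wide, 8 mm deep, 6 mm of room round the weight. Origin: centre of the felt's top, 14 mm above the table; z up; y along the row to the wide end; 87 mm along y from the case centre.
- kitchen_timer: White kitchen timer with coloured buttons, 66 x 66 x 23 mm, loose, lying flat among the weights on one side. A bystander. Origin: centre of its underside.
- probe_meter: White probe thermometer with a thin steel probe, 178 x 34 x 17 mm (long along its x), loose, lying flat among the weights on the other side. A bystander. Origin: centre of its underside.
Not all that is in view belongs to the job. What is shaped like the weight_200 but green is not meant. What is shaped like the weight_500 but red is not meant.

How it is judged:
By the outcome, as a careful person would: the job done as asked, in the order asked, and still so for the second after the job is handed in, with the robot touching nothing.
It also fails if it takes over 96 s, if anything falls off the work surface, if the arm or the gripper's body presses on something with over 40 N, if the wrist force passes 120 N, or if a joint passes its speed limit or range.

### The arm

A 6-joint arm with a two-finger parallel gripper is mounted at the origin on a cart in front of the work surface, level with it; the furniture and walls round the work are solid. World frame = base frame: x ahead of the robot, y to its left, z up, the work surface at z = 0. Lengths are in mm, angles in rad, forces in N, time in s.
With the tool pointing down it reaches from about 325 to 900 mm from the base axis. Payload 3.5 kg.
Tool frame: the origin (TCP) lies midway between the tips of the shut fingers; the grasp point (between the pads) lies 19 mm behind it; z points along the fingers, y is the line along which they close (so a half turn about z gives the same grasp; the last joint's range is limited). The gripper opens to 85 mm and grips with 20 to 120 N. Pads are 22 mm wide; open, the fingers measure 114 mm over their backs; the gripper's body (76 mm by 85 mm) begins 54 mm behind the grasp point. The pads swing forward as they close: fully open they stand 13 mm farther back than shut.
Start: joints at [-1.353, 0.276, -0.026, 1.268, 0, 1.467], TCP at [197.066, -593.116, 231.313] pointing down, gripper open.
Joint ranges: [-3.12, 3.12], [-0.85, 1.88], [-1.08, 1.24], [-1.95, 2.15], [-1.57, 1.53], [-3.14, 3.14]. Speed limits (rad/s): [2.57, 2.57, 3.14, 3.14, 3.14, 3.14].

### API

Orientations are given as a 3x3 rotation matrix whose columns are the frame's x, y, z axes.
In Python, from workcell import robot gives the robot as it stands.
- The arm moves only by the tool send_rows, never from a script. Its argument "commands" is a list of rows, each a list of 7 numbers: the shift along the tool's x, y, z in mm, then the turn, a rotation vector about the tool's x, y, z in rad, then the closure, from -1 (fully open) to 1 (shut), so that 0 is half open. In form: [[dx, dy, dz, wx, wy, wz, fingers], ...]. A call has 1 to 12 rows; each row is the pose to reach, as a shift and turn from the pose commanded when the call began, along the tool's axes at that moment; what a row does not reach only later rows make up. A row lasts 1/8 s, in which the tool goes at most 62.5 mm and 10.7 degrees, less where a joint would pass 70% of its speed; a pose out of reach is approached as far as the arm can. A call with a gripper value outside its range is refused whole. The fingers move at their own pace and stop on an object; the grip force is fixed at half the most. Time passes only in rows, so rows that repeat a pose let the fingers close. It gives the time, the measured TCP pose, the force, the opening and the grip force at its end, in the units of the state.
- robot.observe(): the state, without advancing time (a new reading comes with each control period).
- robot.read_camera(name): name is "side" or "top" or "wrist"; returns a dict with "image" (400x640x3 uint8, red, green, blue), "z_map" (400x640 float32, mm along the optical axis (not along the pixel's ray), 0 where there is no reading), "fovy" (degrees; the focal length in pixels is half the picture's height over the tangent of half this angle, whatever the lens; pixels are square), "cx", "cy" (the principal point, pixels), "origin" and "rotation" of the camera in the world. Camera axes: x right, y down, z forward; pixel columns grow to the right and rows downward; lengths in mm; the calibration is good to about 2 mm. A picture is of the moment at which its call begins.
- robot.finish_job(): hands the job in; it is judged then, once.
The state is a dict: "t": time; "qpos": joint angles; "joint_vel": joint speeds; "effort": joint torques, N m; "tool_pos": TCP position; "ee_rot": TCP orientation; "ft_force": force on the tool from outside, world axes, zero at the start; "wrist_torque": the same for the moment, N m; "width": opening from 0.0 (shut) to 1.0 (fully open); "grasp_force": force on a finger pad.
Only numpy, scipy, OpenCV 4.12 (cv2) and the standard library are available. Lean on these libraries where they do the work, as an engineer would, in place of code of your own. Each camera call takes 0.05 s, during which the arm holds its last target. There are 200 camera calls.

## Working session

There is one attempt and no reset: what is moved stays moved. The work goes in short steps, Python scripts to look and compute and a tool call to move; the robot and the scene stay as the last step left them, time stands still between calls to the robot, and variables do not carry over. Pictures are saved under pics/ and viewed, at most 14 in all, crops included, and the job is handed in when it is done.

Besides the shell and the picture viewer there is one more tool, called after "Call:" by a JSON object that holds its "method" and its "body", one argument or row to a line. send_rows: Moves the arm, as the interface text tells. Its arguments: {"type":"object","properties":{"commands":{"type":"array"}},"required":["commands"]}

```bash
mkdir -p pics; cat > h.py <<'E'
import numpy as np, cv2
from workcell import robot
def snap(name,fn=None):
    c=robot.read_camera(name)
    if fn: cv2.imwrite('pics/'+fn,c['image'][:,:,::-1])
    np.savez('/tmp/'+name+'.npz',**c)
    return c
def load(name): return {k:(v if v.shape else v.item()) for k,v in np.load('/tmp/'+name+'.npz').items()}
def ray(c,u,v):
    f=200/np.tan(np.radians(c['fovy'])/2)
    return np.array(c['rotation'])@np.array([(u-c['cx'])/f,(v-c['cy'])/f,1.]),np.array(c['origin'])
def onplane(c,u,v,z):
    d,o=ray(c,u,v); return o+d*(z-o[2])/d[2]
def cloud(c):
    f=200/np.tan(np.radians(c['fovy'])/2); h,w=c['z_map'].shape
    u,v=np.meshgrid(np.arange(w),np.arange(h)); z=c['z_map']
    p=np.stack([(u-c['cx'])/f*z,(v-c['cy'])/f*z,z],-1)
    return p@np.array(c['rotation']).T+np.array(c['origin'])
E
python3 - <<'E'
from h import *
for n in ('top','side'):
    c=snap(n,n+'0.png'); print(n,c['origin'],np.round(c['rotation'],3).tolist(),c['fovy'],c['cx'],c['cy'])
s=robot.observe(); print(s)
E
```

```text
top [ 250.02029759  -65.05822589 1258.86819483] [[-0.005, -0.986, 0.167], [-1.0, 0.009, 0.024], [-0.025, -0.167, -0.986]] 46.17341488073451 321.03121135227605 190.6685328596852
side [-26.49459338 843.88014646 649.77772269] [[-0.874, -0.236, 0.425], [-0.486, 0.44, -0.755], [-0.009, -0.866, -0.499]] 48.30927338149173 323.09223631801086 209.30437486154054
{'t': 0.1, 'qpos': array([-1.35340273e+00,  2.77117256e-01, -2.77645139e-02,  1.26799719e+00,
       -1.05234735e-05,  1.46741731e+00]), 'joint_vel': array([-0.00154522, -0.00290433,  0.00340361,  0.0009548 ,  0.00040067,
       -0.00142041]), 'effort': array([ 2.27695709e-04, -4.46705639e+01,  2.96130127e+01,  8.39056709e-03,
       -1.03538468e-04, -6.59554864e-07]), 'tool_pos': array([ 196.90746731, -592.41823557,  230.22427305]), 'ee_rot': array([[ 9.48992140e-01,  3.15299392e-01, -4.59468214e-04],
       [ 3.15299661e-01, -9.48989988e-01,  2.03134010e-03],
       [ 2.04449563e-04, -2.07259596e-03, -9.99997831e-01]]), 'ft_force': array([ 0.04956548, -0.01034887,  0.1273251 ]), 'wrist_torque': array([-0.01626446,  0.00740205, -0.01113865]), 'grasp_force': 0.0, 'width': 0.9994363804119483}
```

View pics/top0.png

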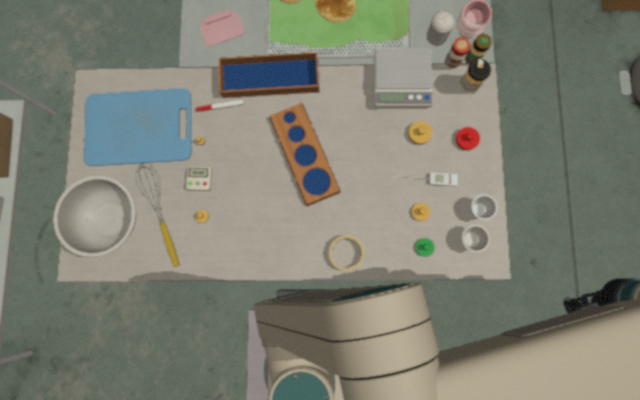

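View pics/side0.png

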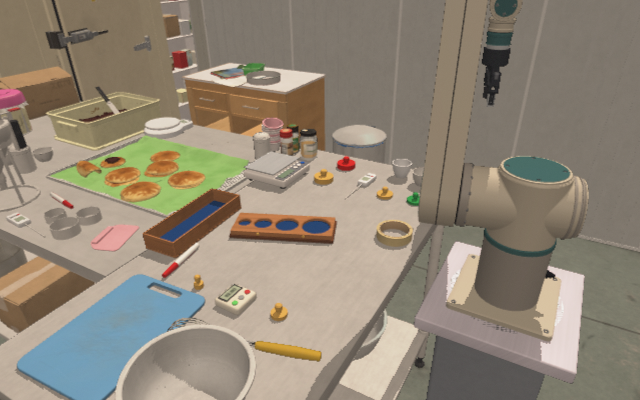

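Top view: brass candidates are (200,141) smallest, (202,216), (420,211) and (420,132) largest. Decoys are red (468,138) and green (425,247). The case is at (305,153), with its narrow socket at (289,117) and its wide one at (317,181). The blue tray at (269,73) is only the lid. Next I'll measure them.

```bash
python3 - <<'E'
from h import *
c=load('top'); P=cloud(c); hsv=cv2.cvtColor(c['image'],cv2.COLOR_RGB2HSV)
H,S,V=[hsv[...,i].astype(int) for i in range(3)]
m=((H>12)&(H<28)&(S>140)&(V>90)).astype(np.uint8); m[:95]=0; m[280:]=0
n,l,st,ce=cv2.connectedComponentsWithStats(m)
for i in range(1,n):
    if st[i,4]<25: continue
    q=P[l==i]; k=q[q[:,2]>q[:,2].max()-8]
    print('brass',st[i],ce[i].round(1),'zmax',q[:,2].max().round(1),'ext',np.ptp(q[:,:2],axis=0).round(),'knob',k.mean(0).round(1),'p@z8',onplane(c,*ce[i],8).round(1))
m=((H>100)&(H<125)&(S>150)).astype(np.uint8); m[:105]=0;m[:,:250]=0;m[:,350:]=0;m[210:]=0
n,l,st,ce=cv2.connectedComponentsWithStats(m)
seats=[]
for i in range(1,n):
    if st[i,4]<25: continue
    p=onplane(c,*ce[i],14); seats.append(p[:2]); print('seat',st[i],ce[i].round(1),p.round(1),P[l==i][:,2].mean())
s=np.array(seats); print(np.linalg.norm(np.diff(s,axis=0),axis=1), 'expect 51,65,79')
o=[cv2.resize(c['image'][y-22:y+22,x-22:x+22],(264,264),interpolation=cv2.INTER_CUBIC) for x,y in((200,141),(202,211),(420,207),(420,132),(460,140),(425,240))]
cv2.imwrite('pics/crop0.png',np.vstack([np.hstack(o[:3]),np.hstack(o[3:])])[:,:,::-1])
E
```

```text
brass [ 271  105   68   99 1494] [301.9 149. ] zmax 1258.9 ext [450. 183.] knob [ 250.   -65.1 1258.9] p@z8 [578.6  17.4   8. ]
brass [409 123  22  20 343] [419.6 132.5] zmax 1258.9 ext [396. 268.] knob [ 250.   -65.1 1258.9] p@z8 [ 621.7 -306.3    8. ]
brass [198 138   6   6  26] [200.2 140.9] zmax 35.4 ext [ 9. 15.] knob [602.3 295.5  31.5] p@z8 [604.7 299.8   8. ]
brass [413 204  16  16 198] [420.2 211.6] zmax 34.6 ext [41. 41.] knob [ 402.7 -300.8   30.6] p@z8 [ 402.7 -299.4    8. ]
brass [197 211  11  10  82] [201.6 215.8] zmax 34.0 ext [25. 29.] knob [395.4 285.5  29.3] p@z8 [395.9 287.9   8. ]
brass [161 223  17  43 226] [169.1 244.5] zmax 1258.9 ext [125. 456.] knob [ 250.   -65.1 1258.9] p@z8 [319.5 372.5   8. ]
seat [285 114   9   8  45] [289.1 117.3] [667.8  52.8  14. ] 14.024540514296227
seat [290 128  13  13 126] [296.  133.6] [620.8  33.4  14. ] 14.219397035962631
seat [296 147  19  17 255] [305. 155.] [560.    8.5  14. ] 14.022290573690142
seat [305 170  24  23 429] [316.1 181.2] [487.  -21.7  14. ] 19.87903128686236
[50.84730822 65.63235888 79.06956182] expect 51,65,79
```

View pics/crop0.png

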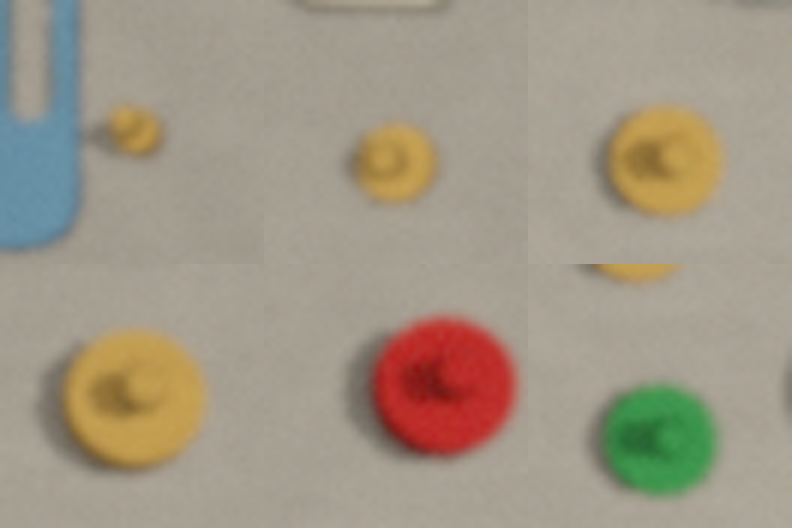

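The top row of the crop shows the brass 50, 100 and 200. The bottom row shows the brass 500, then the red and green decoys, which I'll leave alone. Seat spacings come out at 50.8, 65.6 and 79.1 mm, which fits the case. I'll start with the 200, hovering over it first.

Call:
{"method": "send_rows", "body": {
  "commands": [
    [40, -30, 0, 0, 0, -0.07, 0],
    [90, -66, 0, 0, 0, -0.07, 0],
    [140, -103, 0, 0, 0, -0.07, 0],
    [190, -140, 0, 0, 0, -0.07, 0],
    [235, -173, 20, 0, 0, -0.07, 0],
    [265, -195, 50, 0, 0, -0.07, 0],
    [280, -207, 75, 0, 0, -0.07, 0],
    [287, -212, 90, 0, 0, -0.07, 0],
    [287, -212, 90, 0, 0, -0.07, 0],
    [287, -212, 90, 0, 0, -0.07, 0]
  ]
}}

```text
t: 1.35
tool_pos: [402.9, -302.7, 142.2]
ee_rot: [[0.925, 0.38, 0.001], [0.38, -0.925, -0.001], [0.0, 0.002, -1.0]]
ft_force: [-0.4, -0.5, 0.1]
width: 0.498
grasp_force: 0.0
```

```bash
cat >> h.py <<'E'
def shift(x,y,z):
    s=robot.observe(); R=np.array(s['ee_rot']); p=np.array(s['tool_pos'])
    print('t',s['t'],'tcp',p.round(1),'yaw y',np.degrees(np.arctan2(R[1,1],R[0,1])).round(2),'tilt',R[:2,2].round(4),'shift',(R.T@(np.array([x,y,z])-p)).round(1),'w',round(s['width'],3),'F',s['ft_force'].round(1))
E
python3 - <<'E'
from h import *
c=snap('wrist','w0.png'); print(c['origin'],c['rotation'].round(3).tolist(),c['fovy'],c['cx'],c['cy'])
shift(402.7,-300.5,12)
E
```

```text
[ 464.0658877  -276.77819204  285.52553474] [[0.38, -0.892, -0.245], [-0.925, -0.366, -0.103], [0.002, 0.265, -0.964]] 64.9049726313122 319.4126786110359 199.18907008445447
t 1.4 tcp [ 403.  -302.9  142.4] yaw y -67.68 tilt [ 0.0015 -0.0017] shift [  0.6  -2.6 130.4] w 0.497 F [ 0.4 -0.5  0.6]
```

View pics/w0.png

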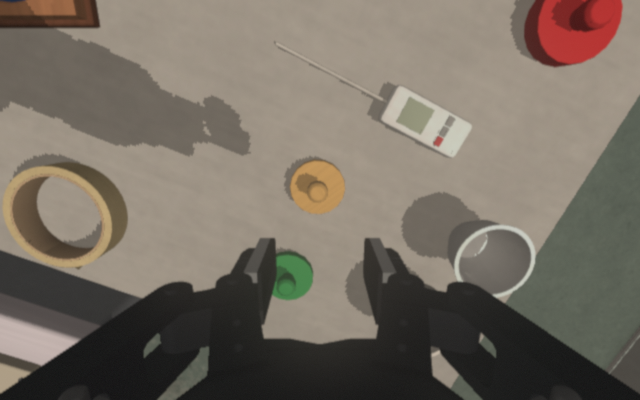

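The wrist view shows the brass 200 at (317,187), centred between the fingers. The green decoy at (292,275) is behind it and the thermometer at (425,120) is clear. I'll measure from here.

```bash
cat >> h.py <<'E'
def brass(c,ztop,zk=None,near=None,amin=200):
    """body outline centre on plane ztop (ellipse fit), of the brass blob nearest to 'near'"""
    hsv=cv2.cvtColor(c['image'],cv2.COLOR_RGB2HSV)
    m=cv2.inRange(hsv,(11,110,60),(28,255,255)); m=cv2.morphologyEx(m,cv2.MORPH_CLOSE,np.ones((5,5)))
    cs,_=cv2.findContours(m,cv2.RETR_EXTERNAL,cv2.CHAIN_APPROX_NONE)
    for k in cs:
        if cv2.contourArea(k)<amin: continue
        pts=np.array([onplane(c,u,v,ztop) for u,v in k[:,0]])[:,:2].astype(np.float32)
        (x,y),(a,b),_=cv2.fitEllipse(pts)
        if near is None or np.hypot(x-near[0],y-near[1])<60: print('brass',round(x,1),round(y,1),'diam',round(a,1),round(b,1),'px',k[:,0].mean(0).round())
E
python3 - <<'E'
from h import *
c=load('wrist'); brass(c,8,near=(402,-301))
P=cloud(c); q=P[150:230,270:370].reshape(-1,3); q=q[(q[:,2]>24)&(q[:,2]<45)]; print('knob',q.mean(0),q.max(0),q.min(0))
E
```

```text
brass 403.4 -300.0 diam 48.1 48.4 px [317. 187.]
knob [ 404.23536089 -299.81133498   29.73752945] [ 412.17533582 -291.49693739   32.78611472] [ 394.86294454 -308.66956186   24.38926065]
```

Call:
{"method": "send_rows", "body": {
  "commands": [
    [1, -3, 40, 0, 0, 0, 0],
    [1, -3, 80, 0, 0, 0, 0],
    [1, -3, 105, 0, 0, 0, 0],
    [1, -3, 120, 0, 0, 0, 0],
    [1, -3, 129, 0, 0, 0, 0],
    [1, -3, 129, 0, 0, 0, 0],
    [1, -3, 129, 0, 0, 0, 0]
  ]
}}

```text
t: 2.28
tool_pos: [403.1, -299.1, 13.2]
ee_rot: [[0.925, 0.381, 0.001], [0.381, -0.925, -0.001], [0.001, 0.002, -1.0]]
ft_force: [-0.0, 0.3, 0.6]
width: 0.499
grasp_force: 0.0
```

Call:
{"method": "send_rows", "body": {
  "commands": [
    [0, 0, 0, 0, 0, 0, 1],
    [0, 0, 0, 0, 0, 0, 1],
    [0, 0, 0, 0, 0, 0, 1],
    [0, 0, 0, 0, 0, 0, 1],
    [0, 0, 0, 0, 0, 0, 1]
  ]
}}

```text
t: 2.9
tool_pos: [403.0, -298.9, 13.3]
ee_rot: [[0.925, 0.381, 0.001], [0.381, -0.925, -0.001], [0.001, 0.002, -1.0]]
ft_force: [-0.5, 0.1, 6.3]
width: 0.177
grasp_force: 58.5
```

Call:
{"method": "send_rows", "body": {
  "commands": [
    [0, 0, -5, 0, 0, 0, 1],
    [0, 0, -15, 0, 0, 0, 1],
    [0, 0, -35, 0, 0, 0, 1],
    [0, 0, -65, 0, 0, 0, 1],
    [0, 0, -90, 0, 0, 0, 1],
    [0, 0, -100, 0, 0, 0, 1],
    [0, 0, -100, 0, 0, 0, 1]
  ]
}}

```text
t: 3.78
tool_pos: [402.7, -298.5, 112.8]
ee_rot: [[0.925, 0.381, 0.001], [0.381, -0.925, -0.001], [0.001, 0.001, -1.0]]
ft_force: [0.5, -0.1, -1.4]
width: 0.172
grasp_force: 58.8
```

```bash
python3 - <<'E'
from h import *
c=snap('wrist','w1.png'); shift(560,8.5,110)
im=c['image'][150:400,170:470]; cv2.imwrite('pics/w1.png',cv2.resize(im,(600,500))[:,:,::-1])
E
```

```text
t 3.825 tcp [ 402.1 -298.   111.9] yaw y -67.61 tilt [-0.0004  0.0004] shift [ 262.8 -223.2    2. ] w 0.172 F [ 0.1 -0.2 -1.3]
```

View pics/w1.png

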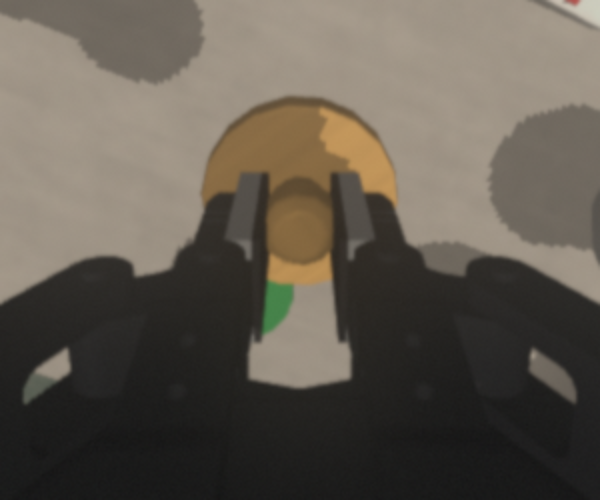

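The 200 is held level by its knob, at about (300,220) in the crop. I'll carry it to its seat.

Call:
{"method": "send_rows", "body": {
  "commands": [
    [25, -21, 0, 0, 0, 0, 1],
    [60, -51, 0, 0, 0, 0, 1],
    [100, -85, 0, 0, 0, 0, 1],
    [140, -119, 0, 0, 0, 0, 1],
    [180, -153, 0, 0, 0, 0, 1],
    [215, -182, 0, 0, 0, 0, 1],
    [240, -204, 0, 0, 0, 0, 1],
    [256, -217, 0, 0, 0, 0, 1],
    [263, -223, 0, 0, 0, 0, 1],
    [263, -223, 0, 0, 0, 0, 1],
    [263, -223, 0, 0, 0, 0, 1]
  ]
}}

```text
t: 5.2
tool_pos: [560.1, 7.2, 112.2]
ee_rot: [[0.925, 0.38, -0.001], [0.38, -0.925, -0.0], [-0.001, 0.0, -1.0]]
ft_force: [-0.4, -0.1, -1.2]
width: 0.174
grasp_force: 58.8
```

```bash
python3 - <<'E'
from h import *
c=snap('wrist'); im=c['image'][50:350,170:470]; cv2.imwrite('pics/w2.png',cv2.resize(im,(600,600))[:,:,::-1])
hsv=cv2.cvtColor(c['image'],cv2.COLOR_RGB2HSV)
m=cv2.inRange(hsv,(100,130,30),(128,255,255))
cs,_=cv2.findContours(m,cv2.RETR_EXTERNAL,cv2.CHAIN_APPROX_NONE)
for k in cs:
    if cv2.contourArea(k)<300: continue
    p=np.array([onplane(c,u,v,14) for u,v in k[:,0]])[:,:2].astype(np.float32)
    (x,y),(a,b),_=cv2.fitEllipse(p); print('blue',x,y,a,b,k[:,0].mean(0))
shift(560,8.5,29)
E
```

```text
t 5.25 tcp [560.1   7.2 112.2] yaw y -67.69 tilt [-0.0005 -0.0003] shift [ 0.5 -1.3 83.2] w 0.176 F [ 0.1 -0.1 -1.3]
```

View pics/w2.png

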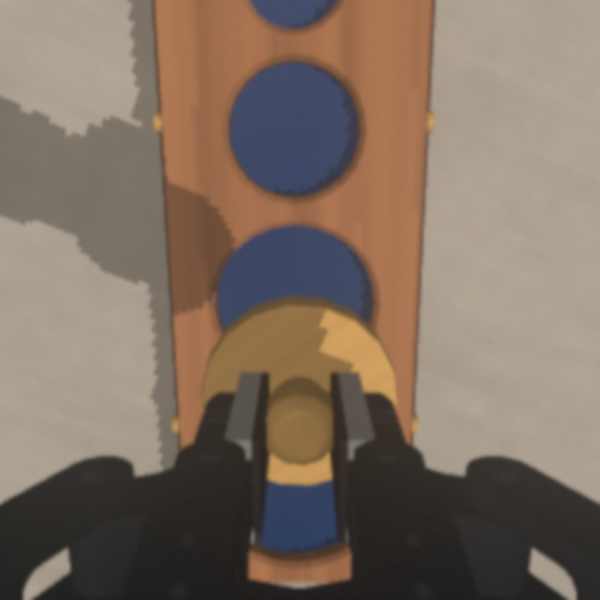

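The next socket (100) is at crop (295,128) and the 200's socket is partly under the weight. I'll measure the 100 socket as a check.

```bash
cat >> h.py <<'E'
def blue(c,z=14):
    hsv=cv2.cvtColor(c['image'],cv2.COLOR_RGB2HSV)
    m=cv2.inRange(hsv,(100,80,30),(130,255,255))
    cs,_=cv2.findContours(m,cv2.RETR_EXTERNAL,cv2.CHAIN_APPROX_NONE)
    for k in cs:
        if cv2.contourArea(k)<300: continue
        p=np.array([onplane(c,u,v,z) for u,v in k[:,0]])[:,:2].astype(np.float32)
        (x,y),(a,b),_=cv2.fitEllipse(p); print('blue',round(x,1),round(y,1),round(a,1),round(b,1),k[:,0].mean(0).round())
E
python3 - <<'E'
from h import *
c=load('wrist'); blue(c)
# held weight outer arc: brass pixels extreme upper edge at body top/bottom height
hsv=cv2.cvtColor(c['image'],cv2.COLOR_RGB2HSV)
m=cv2.inRange(hsv,(11,100,60),(28,255,255)); m[:190]=0;m[245:]=0;m[:,:265]=0;m[:,375:]=0
pts=[onplane(c,u,np.where(m[:,u])[0].min(),104)[:2] for u in range(280,360,3) if m[:,u].any()]
p=np.array(pts); A=np.c_[2*p,np.ones(len(p))]; s=np.linalg.lstsq(A,(p**2).sum(1),rcond=None)[0]
print('held centre',s[:2],'r',np.sqrt(s[2]+s[:2]@s[:2]))
E
```

```text
blue 467.2 -30.3 34.9 36.5 [319. 308.]
blue 567.1 14.8 36.0 59.8 [315. 188.]
blue 618.8 35.4 42.2 45.0 [316. 114.]
blue 666.2 54.9 28.1 30.4 [315.  38.]
held centre [567.442701   9.56755 ] r 18.913019173723125
```

Call:
{"method": "send_rows", "body": {
  "commands": [
    [0, -2, 20, 0, 0, 0, 1],
    [0, -2, 45, 0, 0, 0, 1],
    [0, -2, 65, 0, 0, 0, 1],
    [0, -2, 74, 0, 0, 0, 1],
    [0, -2, 79, 0, 0, 0, 1],
    [0, -2, 81, 0, 0, 0, 1],
    [0, -2, 83, 0, 0, 0, 1],
    [0, -2, 83, 0, 0, 0, 1]
  ]
}}

```text
t: 6.25
tool_pos: [560.1, 9.9, 29.7]
ee_rot: [[0.925, 0.381, 0.001], [0.381, -0.925, -0.0], [0.001, 0.0, -1.0]]
ft_force: [-0.8, 0.5, -1.3]
width: 0.171
grasp_force: 58.8
```

Call:
{"method": "send_rows", "body": {
  "commands": [
    [-1, 0, 1, 0, 0, 0, 1],
    [-1, 0, 1.5, 0, 0, 0, 1],
    [-1, 0, 2, 0, 0, 0, 1],
    [-1, 0, 2.5, 0, 0, 0, 1],
    [-1, 0, 2.5, 0, 0, 0, 1]
  ]
}}

```text
t: 6.88
tool_pos: [558.9, 9.6, 27.4]
ee_rot: [[0.925, 0.381, -0.0], [0.381, -0.925, 0.0], [-0.0, -0.0, -1.0]]
ft_force: [-2.9, -0.2, 4.6]
width: 0.173
grasp_force: 59.4
```

It made contact at the expected height, 27.4 mm. Releasing it.

Call:
{"method": "send_rows", "body": {
  "commands": [
    [0, 0, 0, 0, 0, 0, 0.4],
    [0, 0, 0, 0, 0, 0, 0.2],
    [0, 0, 0, 0, 0, 0, 0.2],
    [0, 0, -10, 0, 0, 0, 0.2],
    [0, 0, -40, 0, 0, 0, 0.2],
    [0, 0, -80, 0, 0, 0, 0],
    [0, 0, -110, 0, 0, 0, 0],
    [0, 0, -110, 0, 0, 0, 0]
  ]
}}

```text
t: 7.88
tool_pos: [561.8, 9.3, 140.6]
ee_rot: [[0.925, 0.381, 0.007], [0.381, -0.925, -0.001], [0.007, 0.003, -1.0]]
ft_force: [-0.5, 0.5, 0.6]
width: 0.5
grasp_force: 0.0
```

```bash
python3 - <<'E'
from h import *
c=snap('wrist'); cv2.imwrite('pics/w3.png',c['image'][:,:,::-1]); blue(c); brass(c,23,near=(560,9)); shift(619,-305,140)
P=cloud(c); q=P.reshape(-1,3); k=q[(np.hypot(q[:,0]-559,q[:,1]-9.5)<14)&(q[:,2]>36)]; print('knob',k.mean(0),k[:,2].max())
E
```

```text
blue 484.0 -21.0 69.3 71.6 [318. 276.]
blue 619.1 35.4 41.6 44.2 [317. 118.]
blue 666.1 54.9 27.5 30.0 [317.  51.]
brass 572.8 14.7 diam 103.6 340.9 px [318. 163.]
t 7.925 tcp [560.2   9.4 138.6] yaw y -67.61 tilt [ 0.0037 -0.0004] shift [-65.4 313.1  -1. ] w 0.498 F [-0.4 -0.4 -0.6]
knob [569.1668687   13.71801787 207.00007439] 234.00457567661783
```

View pics/w3.png

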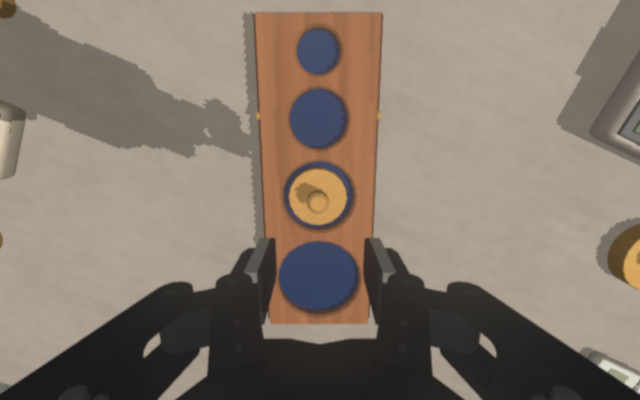

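The 200 sits in its socket at (318,197) with an even ring of felt round it. Next I'll hover over the 500.

Call:
{"method": "send_rows", "body": {
  "commands": [
    [-6, 30, 0, 0, 0, 0, 0],
    [-16, 75, 0, 0, 0, 0, 0],
    [-27, 130, 0, 0, 0, 0, 0],
    [-38, 185, 0, 0, 0, 0, 0],
    [-49, 235, 0, 0, 0, 0, 0],
    [-58, 275, 0, 0, 0, 0, 0],
    [-63, 300, 0, 0, 0, 0, 0],
    [-65, 313, 0, 0, 0, 0, 0],
    [-65, 313, 0, 0, 0, 0, 0],
    [-65, 313, 0, 0, 0, 0, 0]
  ]
}}

```text
t: 9.18
tool_pos: [617.8, -303.1, 136.6]
ee_rot: [[0.924, 0.382, -0.001], [0.382, -0.924, 0.001], [-0.0, -0.001, -1.0]]
ft_force: [0.9, 0.3, 0.0]
width: 0.506
grasp_force: 0.0
```

```bash
cat >> h.py <<'E'
def knob(c,x,y,z0,z1):
    q=cloud(c).reshape(-1,3); k=q[(np.hypot(q[:,0]-x,q[:,1]-y)<22)&(q[:,2]>z0)&(q[:,2]<z1)]; print('knob',k.mean(0).round(1),'mid',((k.max(0)+k.min(0))/2).round(1),'top',k[:,2].max().round(1),'tall',np.ptp(k,axis=0).round(1))
E
python3 - <<'E'
from h import *
c=snap('wrist'); brass(c,16,near=(619,-305)); knob(c,619,-305,29,50); shift(619,-305,21)
E
```

```text
brass 621.4 -305.7 diam 62.3 63.0 px [324. 188.]
knob [ 622.4 -305.4   37.7] mid [ 621.3 -305.7   34.8] top 40.4 tall [21.6 20.9 11.3]
t 9.225 tcp [ 617.9 -303.   136.8] yaw y -67.53 tilt [-0.0006  0.0007] shift [  0.3   2.3 115.8] w 0.497 F [-0.4 -0.5  0.1]
```

Call:
{"method": "send_rows", "body": {
  "commands": [
    [2, 3.5, 35, 0, 0, 0, 0],
    [2, 3.5, 70, 0, 0, 0, 0],
    [2, 3.5, 95, 0, 0, 0, 0],
    [2, 3.5, 108, 0, 0, 0, 0],
    [2, 3.5, 115, 0, 0, 0, 0],
    [2, 3.5, 115, 0, 0, 0, 0],
    [2, 3.5, 115, 0, 0, 0, 0.3],
    [2, 3.5, 115, 0, 0, 0, 1],
    [2, 3.5, 115, 0, 0, 0, 1],
    [2, 3.5, 115, 0, 0, 0, 1],
    [2, 3.5, 115, 0, 0, 0, 1]
  ]
}}

```text
t: 10.6
tool_pos: [622.0, -307.2, 23.4]
ee_rot: [[0.925, 0.381, 0.002], [0.381, -0.925, -0.0], [0.001, 0.001, -1.0]]
ft_force: [-1.2, 1.8, 4.7]
width: 0.22
grasp_force: 58.6
```

Call:
{"method": "send_rows", "body": {
  "commands": [
    [0, 0, -4, 0, 0, 0, 1],
    [0, 0, -12, 0, 0, 0, 1],
    [0, 0, -30, 0, 0, 0, 1],
    [0, 0, -55, 0, 0, 0, 1],
    [0, 0, -78, 0, 0, 0, 1],
    [0, 0, -85, 0, 0, 0, 1],
    [0, 0, -85, 0, 0, 0, 1]
  ]
}}

```text
t: 11.48
tool_pos: [621.6, -307.3, 107.6]
ee_rot: [[0.925, 0.381, 0.001], [0.381, -0.925, -0.001], [0.001, 0.001, -1.0]]
ft_force: [-0.4, 0.8, -5.3]
width: 0.222
grasp_force: 59.0
```

```bash
python3 - <<'E'
from h import *
c=snap('wrist'); im=c['image'][100:400,170:470]; cv2.imwrite('pics/w4.png',cv2.resize(im,(600,600))[:,:,::-1]); shift(486.4,-20.6,108)
E
```

```text
t 11.525 tcp [ 620.8 -306.9  106.4] yaw y -67.61 tilt [-0.0006  0.0004] shift [ -15.3 -315.9   -1.4] w 0.217 F [-0.9 -0.6 -6.8]
```

View pics/w4.png

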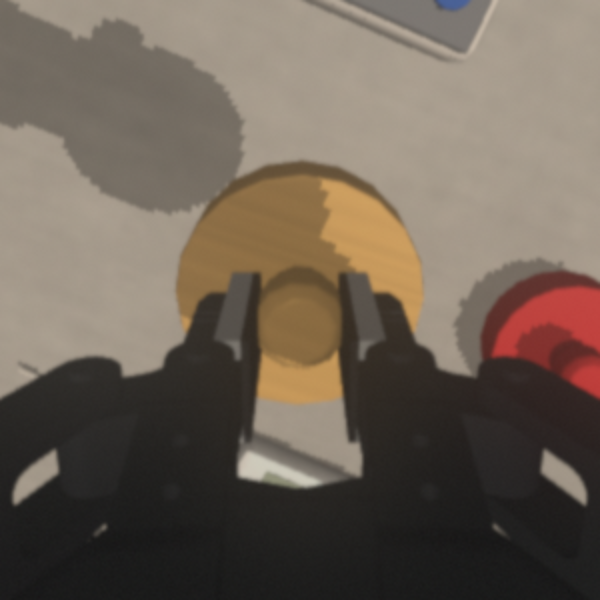

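The 500 is held level, knob at crop (300,315). I'll carry it to the wide socket.

Call:
{"method": "send_rows", "body": {
  "commands": [
    [-1, -25, 0, 0, 0, 0, 1],
    [-3, -65, 0, 0, 0, 0, 1],
    [-6, -115, 0, 0, 0, 0, 1],
    [-8, -165, 0, 0, 0, 0, 1],
    [-10, -215, 0, 0, 0, 0, 1],
    [-13, -260, 0, 0, 0, 0, 1],
    [-14, -290, 0, 0, 0, 0, 1],
    [-15, -307, 0, 0, 0, 0, 1],
    [-15, -316, 0, 0, 0, 0, 1],
    [-15, -316, 0, 0, 0, 0, 1],
    [-15, -316, 0, 0, 0, 0, 1]
  ]
}}

```text
t: 12.9
tool_pos: [487.9, -21.5, 107.0]
ee_rot: [[0.925, 0.38, 0.001], [0.38, -0.925, -0.001], [0.001, 0.001, -1.0]]
ft_force: [0.4, 0.2, -6.1]
width: 0.22
grasp_force: 59.4
```

```bash
python3 - <<'E'
from h import *
shift(486.4,-20.6,37.4)
E
```

```text
t 12.9 tcp [487.9 -21.5 107. ] yaw y -67.66 tilt [ 0.001  -0.0007] shift [-1.1 -1.4 69.6] w 0.22 F [ 0.4  0.2 -6.1]
```

Call:
{"method": "send_rows", "body": {
  "commands": [
    [-1, -1.5, 20, 0, 0, 0, 1],
    [-1, -1.5, 40, 0, 0, 0, 1],
    [-1, -1.5, 54, 0, 0, 0, 1],
    [-1, -1.5, 62, 0, 0, 0, 1],
    [-1, -1.5, 66, 0, 0, 0, 1],
    [-1, -1.5, 67, 0, 0, 0, 1],
    [-1, -1.5, 67, 0, 0, 0, 1]
  ]
}}

```text
t: 13.78
tool_pos: [486.0, -19.7, 40.3]
ee_rot: [[0.925, 0.381, 0.001], [0.381, -0.925, -0.0], [0.001, 0.001, -1.0]]
ft_force: [0.8, -1.1, -5.2]
width: 0.218
grasp_force: 59.4
```

Call:
{"method": "send_rows", "body": {
  "commands": [
    [0, 0, 1, 0, 0, 0, 1],
    [0, 0, 1.5, 0, 0, 0, 1],
    [0, 0, 2, 0, 0, 0, 1],
    [0, 0, 2.5, 0, 0, 0, 1],
    [0, 0, 3, 0, 0, 0, 1],
    [0, 0, 3, 0, 0, 0, 1]
  ]
}}

```text
t: 14.52
tool_pos: [485.5, -19.6, 37.4]
ee_rot: [[0.925, 0.381, 0.0], [0.381, -0.925, -0.0], [-0.0, 0.0, -1.0]]
ft_force: [-3.1, 0.6, 3.1]
width: 0.219
grasp_force: 60.2
```

Call:
{"method": "send_rows", "body": {
  "commands": [
    [0, 0, 0, 0, 0, 0, 0.4],
    [0, 0, 0, 0, 0, 0, 0.2],
    [0, 0, 0, 0, 0, 0, 0.2],
    [0, 0, -10, 0, 0, 0, 0.2],
    [0, 0, -40, 0, 0, 0, 0.2],
    [0, 0, -80, 0, 0, 0, 0],
    [0, 0, -100, 0, 0, 0, 0],
    [0, 0, -100, 0, 0, 0, 0]
  ]
}}

```text
t: 15.52
tool_pos: [487.6, -20.0, 139.3]
ee_rot: [[0.925, 0.381, 0.005], [0.381, -0.925, -0.001], [0.005, 0.003, -1.0]]
ft_force: [0.2, -0.1, 0.1]
width: 0.5
grasp_force: 0.0
```

```bash
python3 - <<'E'
from h import *
c=snap('wrist'); cv2.imwrite('pics/w5.png',c['image'][:,:,::-1]); knob(c,487,-20.6,44,60); knob(c,559,10,36,55);shift(395.5,286.5,136)
E
```

```text
knob [486.6 -19.   51.8] mid [485.7 -19.4  49.4] top 54.8 tall [21.  21.5 10.7]
knob [558.5   9.8  43.9] mid [558.5   9.7  41.6] top 46.2 tall [17.4 17.6  9.2]
t 15.575 tcp [486.2 -19.7 137.7] yaw y -67.61 tilt [ 0.0024 -0.0004] shift [  32.7 -317.7    1.4] w 0.501 F [ 0.3 -0.2  0.4]
```

View pics/w5.png

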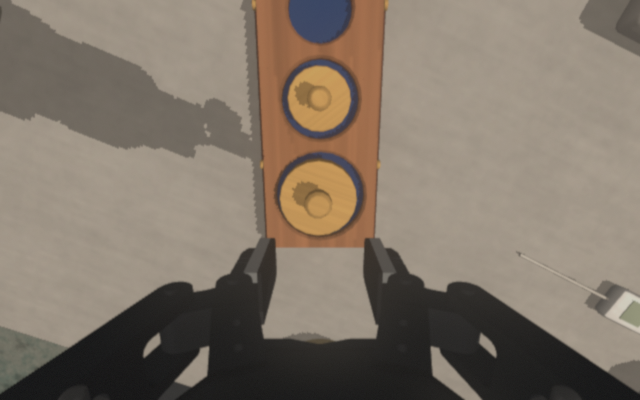

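The 500 (318,195) and 200 (320,98) are both seated, with knob tops at the right heights. Next is the 100.

Call:
{"method": "send_rows", "body": {
  "commands": [
    [3, -30, 0, 0, 0, 0, 0],
    [8, -75, 0, 0, 0, 0, 0],
    [13, -130, 0, 0, 0, 0, 0],
    [19, -185, 0, 0, 0, 0, 0],
    [24, -235, 0, 0, 0, 0, 0],
    [29, -280, 0, 0, 0, 0, 0],
    [32, -305, 0, 0, 0, 0, 0],
    [33, -318, 0, 0, 0, 0, 0],
    [33, -318, 0, 0, 0, 0, 0],
    [33, -318, 0, 0, 0, 0, 0]
  ]
}}

```text
t: 16.82
tool_pos: [406.4, 261.2, 136.6]
ee_rot: [[0.911, 0.413, -0.009], [0.413, -0.911, 0.018], [-0.001, -0.021, -1.0]]
ft_force: [-0.7, 0.4, 0.3]
width: 0.498
grasp_force: 0.0
```

```bash
python3 - <<'E'
from h import *
c=snap('wrist'); cv2.imwrite('pics/w6.png',c['image'][:,:,::-1]); brass(c,8,near=(395.5,286.5)); knob(c,395.5,286.5,21,40); shift(395.5,286.5,13)
E
```

```text
brass 395.7 289.0 diam 33.7 34.7 px [289. 188.]
knob [396.9 288.9  29.1] mid [395.6 288.7  26.7] top 32.3 tall [15.5 15.3 11.2]
t 16.875 tcp [406.4 261.2 136.7] yaw y -65.61 tilt [-0.0091  0.0186] shift [  0.5 -24.9 124.3] w 0.497 F [ 0.4 -1.1 -0.5]
```

View pics/w6.png

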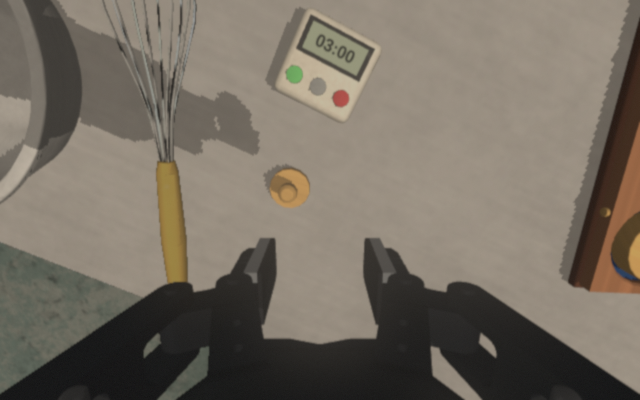

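The tool stopped 27 mm short and slightly tilted, so joint 6 is probably at its limit. The 100 is at (290,188) and the timer at (325,65). A half turn back gives the same grasp and frees the joint, so I'll turn by negative z.

Call:
{"method": "send_rows", "body": {
  "commands": [
    [0, 0, 0, 0, 0, -0.15, 0],
    [0, 0, 0, 0, 0, -0.3, 0],
    [0, 0, 0, 0, 0, -0.45, 0],
    [0, 0, 0, 0, 0, -0.6, 0],
    [0, 0, 0, 0, 0, -0.75, 0],
    [0, 0, 0, 0, 0, -0.9, 0],
    [0, 0, 0, 0, 0, -1.05, 0],
    [0, 0, 0, 0, 0, -1.2, 0],
    [0, 0, 0, 0, 0, -1.35, 0],
    [0, 0, 0, 0, 0, -1.5, 0],
    [0, 0, 0, 0, 0, -1.57, 0],
    [0, 0, 0, 0, 0, -1.57, 0]
  ]
}}

```text
t: 18.38
tool_pos: [406.3, 261.6, 136.9]
ee_rot: [[-0.412, 0.911, -0.009], [0.911, 0.412, 0.019], [0.021, -0.0, -1.0]]
ft_force: [-0.6, 0.6, -0.0]
width: 0.497
grasp_force: 0.0
```

```bash
python3 - <<'E'
from h import *
shift(395.6,288,13); print(robot.observe()['qpos'].round(2))
E
```

```text
t 18.375 tcp [406.3 261.6 136.9] yaw y 24.34 tilt [-0.0089  0.0189] shift [ 25.9   1.1 124.5] w 0.497 F [-0.6  0.6 -0. ]
[ 0.43  0.1  -0.45  1.02  0.02  1.57]
```

Call:
{"method": "send_rows", "body": {
  "commands": [
    [10, 0, 0, 0, -0.021, 0, 0],
    [22, 1, 0, 0, -0.021, 0, 0],
    [29, 1, 0, 0, -0.021, 0, 0],
    [29, 1, 0, 0, -0.021, 0, 0],
    [29, 1, 0, 0, -0.021, 0, 0]
  ]
}}

```text
t: 19.0
tool_pos: [395.0, 289.0, 137.4]
ee_rot: [[-0.414, 0.91, -0.0], [0.91, 0.414, -0.0], [-0.0, -0.001, -1.0]]
ft_force: [0.6, 0.2, 0.3]
width: 0.5
grasp_force: 0.0
```

```bash
python3 - <<'E'
from h import *
c=snap('wrist'); brass(c,8,near=(395.5,286.5)); knob(c,395.5,286.5,21,40); shift(395.6,288.5,13)
E
```

```text
brass 395.7 289.0 diam 34.0 34.3 px [321. 191.]
knob [395.4 290.   29.3] mid [395.7 289.   27.2] top 32.7 tall [15.2 15.5 11.1]
t 19.05 tcp [395.  288.9 137.4] yaw y 24.45 tilt [-0.0004 -0.0004] shift [ -0.5   0.5 124.4] w 0.5 F [ 0.5 -0.8  0.4]
```

Call:
{"method": "send_rows", "body": {
  "commands": [
    [0, 0.5, 35, 0, 0, 0, 0.1],
    [0, 0.5, 70, 0, 0, 0, 0.1],
    [0, 0.5, 100, 0, 0, 0, 0.1],
    [0, 0.5, 116, 0, 0, 0, 0.1],
    [0, 0.5, 124, 0, 0, 0, 0.1],
    [0, 0.5, 124, 0, 0, 0, 0.1],
    [0, 0.5, 124, 0, 0, 0, 0.4],
    [0, 0.5, 124, 0, 0, 0, 1],
    [0, 0.5, 124, 0, 0, 0, 1],
    [0, 0.5, 124, 0, 0, 0, 1],
    [0, 0.5, 124, 0, 0, 0, 1]
  ]
}}

```text
t: 20.42
tool_pos: [396.4, 289.7, 14.6]
ee_rot: [[-0.414, 0.91, 0.002], [0.91, 0.414, 0.001], [0.0, 0.002, -1.0]]
ft_force: [-0.7, 0.7, 6.3]
width: 0.153
grasp_force: 58.6
```

Call:
{"method": "send_rows", "body": {
  "commands": [
    [0, 0, -4, 0, 0, 0, 1],
    [0, 0, -12, 0, 0, 0, 1],
    [0, 0, -30, 0, 0, 0, 1],
    [0, 0, -60, 0, 0, 0, 1],
    [0, 0, -88, 0, 0, 0, 1],
    [0, 0, -95, 0, 0, 0, 1],
    [0, 0, -95, 0, 0, 0, 1]
  ]
}}

```text
t: 21.3
tool_pos: [395.6, 289.2, 108.5]
ee_rot: [[-0.414, 0.91, 0.0], [0.91, 0.414, 0.0], [0.0, 0.0, -1.0]]
ft_force: [0.1, -0.3, -1.6]
width: 0.151
grasp_force: 58.7
```

```bash
python3 - <<'E'
from h import *
c=snap('wrist'); im=c['image'][100:400,170:470]; cv2.imwrite('pics/w7.png',cv2.resize(im,(600,600))[:,:,::-1]); shift(619.3,34.5,108)
E
```

```text
t 21.35 tcp [394.9 288.8 107.7] yaw y 24.45 tilt [-0.0014 -0.0007] shift [-324.4   99.    -0.4] w 0.156 F [ 0.2  0.6 -1.7]
```

View pics/w7.png

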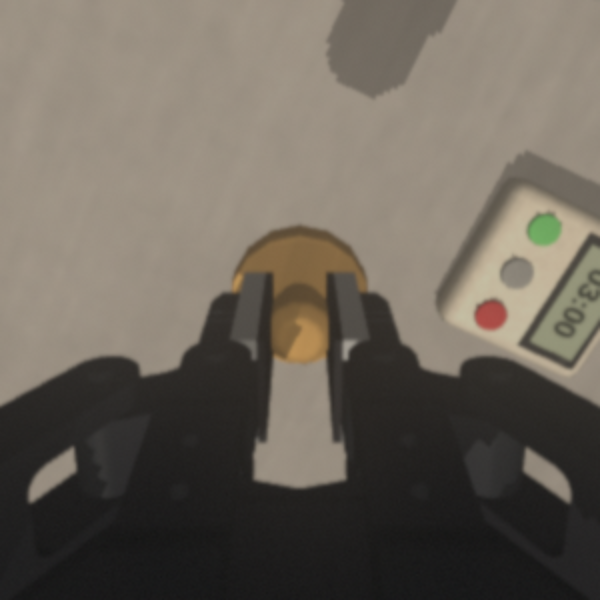

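The 100 is held, knob at crop (300,330), and the timer is untouched. I'll carry it to socket 100.

Call:
{"method": "send_rows", "body": {
  "commands": [
    [-25, 8, 0, 0, 0, 0, 1],
    [-65, 20, 0, 0, 0, 0, 1],
    [-115, 35, 0, 0, 0, 0, 1],
    [-165, 50, 0, 0, 0, 0, 1],
    [-215, 66, 0, 0, 0, 0, 1],
    [-260, 79, 0, 0, 0, 0, 1],
    [-295, 90, 0, 0, 0, 0, 1],
    [-315, 96, 0, 0, 0, 0, 1],
    [-324, 99, 0, 0, 0, 0, 1],
    [-324, 99, 0, 0, 0, 0, 1],
    [-324, 99, 0, 0, 0, 0, 1]
  ]
}}

```text
t: 22.72
tool_pos: [618.6, 36.2, 108.2]
ee_rot: [[-0.415, 0.91, -0.002], [0.91, 0.415, 0.0], [0.001, -0.001, -1.0]]
ft_force: [-0.4, 0.7, -2.1]
width: 0.15
grasp_force: 58.7
```

```bash
python3 - <<'E'
from h import *
shift(619.3,34.5,28.6)
E
```

```text
t 22.725 tcp [618.6  36.2 108.2] yaw y 24.52 tilt [-0.0016  0.0002] shift [-1.9 -0.  79.6] w 0.15 F [-0.4  0.7 -2.1]
```

Call:
{"method": "send_rows", "body": {
  "commands": [
    [-1.5, 0, 20, 0, 0, 0, 1],
    [-1.5, 0, 45, 0, 0, 0, 1],
    [-1.5, 0, 62, 0, 0, 0, 1],
    [-1.5, 0, 71, 0, 0, 0, 1],
    [-1.5, 0, 76, 0, 0, 0, 1],
    [-1.5, 0, 77, 0, 0, 0, 1],
    [-1.5, 0, 77, 0, 0, 0, 1]
  ]
}}

```text
t: 23.6
tool_pos: [620.9, 33.7, 32.0]
ee_rot: [[-0.414, 0.91, 0.001], [0.91, 0.414, -0.0], [-0.001, 0.001, -1.0]]
ft_force: [-0.1, -0.9, -0.4]
width: 0.155
grasp_force: 58.7
```

Call:
{"method": "send_rows", "body": {
  "commands": [
    [0, 0, 1, 0, 0, 0, 1],
    [0, 0, 1.5, 0, 0, 0, 1],
    [0, 0, 2, 0, 0, 0, 1],
    [0, 0, 2.5, 0, 0, 0, 1],
    [0, 0, 2.5, 0, 0, 0, 1]
  ]
}}

```text
t: 24.22
tool_pos: [620.3, 33.8, 28.8]
ee_rot: [[-0.414, 0.91, -0.0], [0.91, 0.414, -0.0], [0.0, -0.001, -1.0]]
ft_force: [0.2, -1.2, -1.3]
width: 0.149
grasp_force: 58.7
```

Call:
{"method": "send_rows", "body": {
  "commands": [
    [0, 0, 0.5, 0, 0, 0, 1],
    [0, 0, 1, 0, 0, 0, 1],
    [0, 0, 1, 0, 0, 0, 1]
  ]
}}

```text
t: 24.6
tool_pos: [620.3, 33.8, 28.7]
ee_rot: [[-0.414, 0.91, -0.0], [0.91, 0.414, -0.0], [-0.0, -0.0, -1.0]]
ft_force: [-2.3, 0.7, 5.4]
width: 0.153
grasp_force: 59.3
```

Contact. Releasing and lifting.

Call:
{"method": "send_rows", "body": {
  "commands": [
    [0, 0, 0, 0, 0, 0, 0.5],
    [0, 0, 0, 0, 0, 0, 0.4],
    [0, 0, 0, 0, 0, 0, 0.4],
    [0, 0, -10, 0, 0, 0, 0.4],
    [0, 0, -40, 0, 0, 0, 0.4],
    [0, 0, -80, 0, 0, 0, 0.1],
    [0, 0, -107, 0, 0, 0, 0.1],
    [0, 0, -107, 0, 0, 0, 0.1]
  ]
}}

```text
t: 25.6
tool_pos: [623.1, 33.7, 138.6]
ee_rot: [[-0.414, 0.91, 0.007], [0.91, 0.414, -0.001], [-0.003, 0.006, -1.0]]
ft_force: [-0.3, -0.4, -0.4]
width: 0.447
grasp_force: 0.0
```

```bash
python3 - <<'E'
from h import *
c=snap('wrist'); knob(c,619,34.5,36,50); blue(c); shift(603.5,298,136)
E
```

```text
knob [619.6  34.3  43.4] mid [620.   33.2  41.2] top 46.4 tall [15.2 15.5 10.3]
blue 666.9 54.6 25.6 28.4 [374. 191.]
blue 795.6 120.4 70.9 306.9 [548. 167.]
t 25.65 tcp [621.5  33.8 136.5] yaw y 24.45 tilt [ 0.003  -0.0003] shift [248.   93.    0.3] w 0.45 F [-0.1 -0.7  0.4]
```

Call:
{"method": "send_rows", "body": {
  "commands": [
    [20, 8, 0, 0, 0, 0, 0.1],
    [55, 21, 0, 0, 0, 0, 0.1],
    [100, 38, 0, 0, 0, 0, 0.1],
    [145, 54, 0, 0, 0, 0, 0.1],
    [185, 69, 0, 0, 0, 0, 0.1],
    [220, 83, 0, 0, 0, 0, 0.1],
    [240, 90, 0, 0, 0, 0, 0.1],
    [248, 93, 0, 0, 0, 0, 0.1],
    [248, 93, 0, 0, 0, 0, 0.1],
    [248, 93, 0, 0, 0, 0, 0.1]
  ]
}}

```text
t: 26.9
tool_pos: [602.5, 296.9, 134.7]
ee_rot: [[-0.413, 0.911, -0.001], [0.911, 0.413, -0.001], [-0.0, -0.001, -1.0]]
ft_force: [0.1, -0.3, -0.4]
width: 0.45
grasp_force: 0.0
```

```bash
python3 - <<'E'
from h import *
c=snap('wrist'); cv2.imwrite('pics/w8.png',c['image'][:,:,::-1]); brass(c,11,near=(603.5,298),amin=80); knob(c,603.5,298,23,45); shift(603.5,298,16)
E
```

```text
brass 605.6 299.7 diam 19.4 20.9 px [325. 191.]
knob [605.  301.1  32. ] mid [605.4 300.2  29.7] top 35.2 tall [13.4 13.4 11.1]
t 26.95 tcp [602.6 296.9 134.9] yaw y 24.36 tilt [-0.0005 -0.0005] shift [  0.7   1.4 118.9] w 0.447 F [ 0.3 -0.  -0.3]
```

View pics/w8.png

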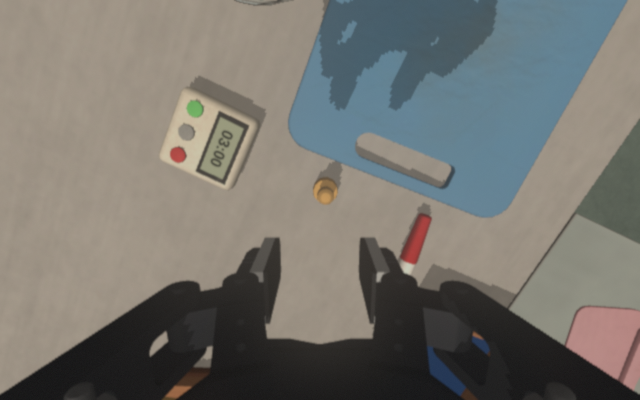

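The 50 is at (325,191). The knife handle at (415,240) is about 75 mm to the side and the board lies beyond, so the grasp is clear.

Call:
{"method": "send_rows", "body": {
  "commands": [
    [1.5, 3.5, 35, 0, 0, 0, 0.2],
    [1.5, 3.5, 70, 0, 0, 0, 0.2],
    [1.5, 3.5, 97, 0, 0, 0, 0.2],
    [1.5, 3.5, 110, 0, 0, 0, 0.2],
    [1.5, 3.5, 117, 0, 0, 0, 0.2],
    [1.5, 3.5, 118, 0, 0, 0, 0.2],
    [1.5, 3.5, 118, 0, 0, 0, 0.5],
    [1.5, 3.5, 118, 0, 0, 0, 1],
    [1.5, 3.5, 118, 0, 0, 0, 1],
    [1.5, 3.5, 118, 0, 0, 0, 1],
    [1.5, 3.5, 118, 0, 0, 0, 1]
  ]
}}

```text
t: 28.32
tool_pos: [605.9, 301.3, 18.2]
ee_rot: [[-0.414, 0.91, 0.002], [0.91, 0.414, 0.001], [-0.0, 0.002, -1.0]]
ft_force: [-0.8, -0.1, 5.8]
width: 0.128
grasp_force: 58.7
```

Call:
{"method": "send_rows", "body": {
  "commands": [
    [0, 0, -4, 0, 0, 0, 1],
    [0, 0, -12, 0, 0, 0, 1],
    [0, 0, -30, 0, 0, 0, 1],
    [0, 0, -60, 0, 0, 0, 1],
    [0, 0, -88, 0, 0, 0, 1],
    [0, 0, -95, 0, 0, 0, 1],
    [0, 0, -95, 0, 0, 0, 1]
  ]
}}

```text
t: 29.2
tool_pos: [605.3, 301.0, 112.6]
ee_rot: [[-0.414, 0.91, 0.001], [0.91, 0.414, 0.0], [-0.0, 0.001, -1.0]]
ft_force: [-0.2, -0.1, -0.2]
width: 0.126
grasp_force: 58.6
```

```bash
python3 - <<'E'
from h import *
c=snap('wrist'); im=c['image'][150:350,220:420]; cv2.imwrite('pics/w9.png',cv2.resize(im,(500,500))[:,:,::-1]); shift(666.9,54,112)
E
```

```text
t 29.25 tcp [604.5 300.7 111.4] yaw y 24.45 tilt [-0.001  -0.0005] shift [-250.4  -45.3   -0.5] w 0.13 F [-0.  -0.1 -0.7]
```

View pics/w9.png

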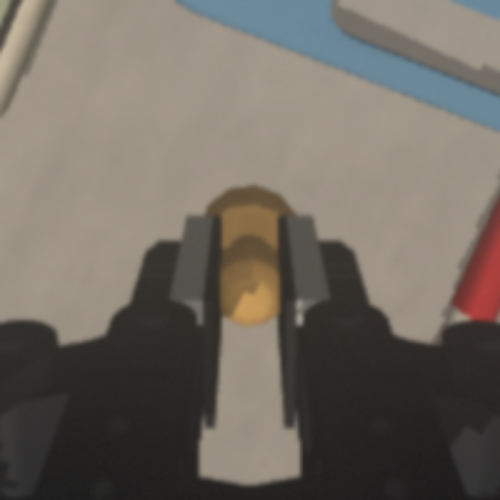

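The 50 is held upright, knob at crop (250,290). I'll carry it to the narrow socket.

Call:
{"method": "send_rows", "body": {
  "commands": [
    [-20, -4, 0, 0, 0, 0, 1],
    [-55, -10, 0, 0, 0, 0, 1],
    [-100, -18, 0, 0, 0, 0, 1],
    [-145, -26, 0, 0, 0, 0, 1],
    [-185, -33, 0, 0, 0, 0, 1],
    [-220, -40, 0, 0, 0, 0, 1],
    [-240, -43, 0, 0, 0, 0, 1],
    [-250, -45, 0, 0, 0, 0, 1],
    [-250, -45, 0, 0, 0, 0, 1],
    [-250, -45, 0, 0, 0, 0, 1]
  ]
}}

```text
t: 30.5
tool_pos: [667.1, 55.7, 111.7]
ee_rot: [[-0.415, 0.91, -0.001], [0.91, 0.415, 0.0], [0.001, -0.001, -1.0]]
ft_force: [0.6, 0.9, 0.0]
width: 0.125
grasp_force: 58.6
```

```bash
python3 - <<'E'
from h import *
shift(666.9,54,32)
E
```

```text
t 30.5 tcp [667.1  55.7 111.7] yaw y 24.52 tilt [-0.0008  0.0002] shift [-1.5 -0.8 79.7] w 0.125 F [0.6 0.9 0. ]
```

Call:
{"method": "send_rows", "body": {
  "commands": [
    [-1.5, -1, 20, 0, 0, 0, 1],
    [-1.5, -1, 45, 0, 0, 0, 1],
    [-1.5, -1, 62, 0, 0, 0, 1],
    [-1.5, -1, 71, 0, 0, 0, 1],
    [-1.5, -1, 76, 0, 0, 0, 1],
    [-1.5, -1, 78, 0, 0, 0, 1],
    [-1.5, -1, 78, 0, 0, 0, 1],
    [-1.5, -1, 78, 0, 0, 0, 1]
  ]
}}

```text
t: 31.5
tool_pos: [667.7, 52.8, 34.6]
ee_rot: [[-0.414, 0.91, 0.001], [0.91, 0.414, -0.0], [-0.001, 0.001, -1.0]]
ft_force: [-0.4, -0.0, -1.5]
width: 0.126
grasp_force: 58.6
```

Call:
{"method": "send_rows", "body": {
  "commands": [
    [0, 0, 0.5, 0, 0, 0, 1],
    [0, 0, 1, 0, 0, 0, 1],
    [0, 0, 1.5, 0, 0, 0, 1],
    [0, 0, 1.5, 0, 0, 0, 1]
  ]
}}

```text
t: 32.0
tool_pos: [667.1, 52.9, 32.3]
ee_rot: [[-0.414, 0.91, -0.0], [0.91, 0.414, -0.0], [-0.0, -0.0, -1.0]]
ft_force: [1.2, 0.1, -0.1]
width: 0.12
grasp_force: 58.6
```

Call:
{"method": "send_rows", "body": {
  "commands": [
    [0, 0, 0.5, 0, 0, 0, 1],
    [0, 0, 1, 0, 0, 0, 1],
    [0, 0, 1, 0, 0, 0, 1]
  ]
}}

```text
t: 32.38
tool_pos: [667.2, 52.9, 32.2]
ee_rot: [[-0.414, 0.91, -0.0], [0.91, 0.414, -0.0], [-0.0, -0.0, -1.0]]
ft_force: [-1.8, 0.0, 4.8]
width: 0.128
grasp_force: 59.2
```

Contact. I'll release, lift, back off along the row to see everything, and check.

Call:
{"method": "send_rows", "body": {
  "commands": [
    [0, 0, 0, 0, 0, 0, 0.5],
    [0, 0, 0, 0, 0, 0, 0.4],
    [0, 0, 0, 0, 0, 0, 0.4],
    [0, 0, -10, 0, 0, 0, 0.4],
    [0, 0, -40, 0, 0, 0, 0.4],
    [0, 0, -80, 0, 0, 0, 0.1],
    [-30, -40, -110, 0, 0, 0, 0.1],
    [-50, -80, -130, 0, 0, 0, 0.1],
    [-50, -80, -130, 0, 0, 0, 0.1],
    [-50, -80, -130, 0, 0, 0, 0.1]
  ]
}}

```text
t: 33.62
tool_pos: [615.4, -25.6, 161.8]
ee_rot: [[-0.414, 0.91, 0.001], [0.91, 0.414, 0.0], [-0.0, 0.001, -1.0]]
ft_force: [0.4, 0.4, 0.3]
width: 0.447
grasp_force: 0.0
```

```bash
python3 - <<'E'
from h import *
c=snap('wrist'); cv2.imwrite('pics/w10.png',c['image'][:,:,::-1])
for x,y,z in((667,53.5,40),(619.5,34.5,36),(559,9.7,36),(486.5,-19.5,44)): knob(c,x,y,z,62)
t0=load('top')['image'].astype(int); t1=snap('top')['image'].astype(int)
for n,(x,y) in dict(timer=(198,179),meter=(437,179)).items(): print(n,np.abs(t1-t0)[y-16:y+16,x-22:x+22].mean())
E
```

```text
knob [665.9  51.4  46.1] mid [667.   51.6  44.9] top 49.7 tall [13.8 13.6  9.5]
knob [619.6  33.1  43.6] mid [619.9  33.1  41.8] top 47.1 tall [15.3 15.4 10.8]
knob [559.4  10.3  43.7] mid [559.    9.9  41.5] top 46.7 tall [17.7 17.2 10.4]
knob [487.4 -18.6  51.5] mid [486.1 -19.2  49.4] top 54.7 tall [21.1 21.4 10.7]
timer 10.137073863636363
meter 4.054450757575758
```

View pics/w10.png

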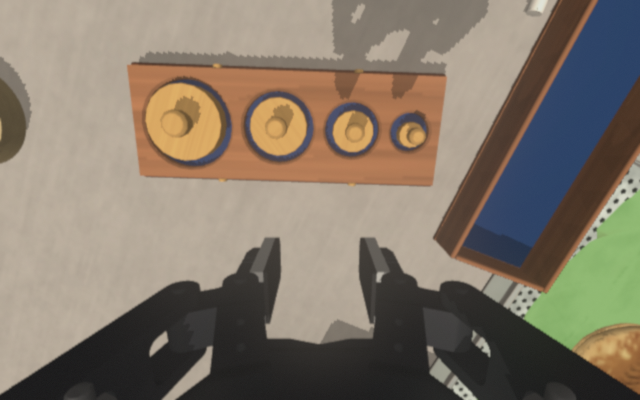

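All four weights (185,122), (278,126), (352,131) and (409,133) sit in their sockets, with knob tops at seated height. The timer and thermometer were never touched. Handing the job in.

```bash
python3 -c "
from workcell import robot
print(robot.finish_job())"
```

```text
the job is handed in; nothing more can be done
None
```

All four brass weights are upright and fully down in their own sockets, in order of size, and the job was handed in at about 34 s of the 96 s allowed; the arm never touched the timer or the thermometer.

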